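# Clear the extraction box and switch it on

### The job

Clear the two crumpled paper balls off the flat slotted deck of the extraction box into the open square waste bin. When both are in the bin and the deck is clear, and not before, turn the extractor's bar knob clockwise until it clicks past its detent to On and stays there, then let go. Leave everything else on the desk where it is.

Things in the scene. Friction and masses are not known exactly. Their poses are not given: they have to be found in the camera images.
- extractor: White extraction box, fixed, x -160 to +170 mm, 300 mm wide (y). Origin on its middle line at table height; -x faces the robot. x -160 to 0: flat slotted steel deck 90 mm above the table, rim 5 mm high and wide on front and sides. At x 0 an upright step 30 mm high, then x 0 to 100: grey panel sloping up at 30 degrees, facing the robot and up. x 100 to 170: flat top 178 mm above the table.
- switch_base: Bright metal disc under the switch, 72 mm across, 6 mm thick, lying on the middle of the sloping panel, 50 mm right (-y) of the box's middle line. Origin on the switch's axis at the panel's face; fixed to the panel; z out of the panel along the switch's axis (30 degrees from vertical, leaning to the box's -x), x up the slope.
- switch_grip (a point): On the switch's axis, 37 mm out from the panel, at grip height. The switch: a black bar knob, bar 46 mm long, 14 thick, 32 tall on a 48 mm disc, top 44 mm out from the panel, white line at the pointer end of the bar. The frame turns with the knob: z out of the panel along its axis, bar along x with its pointer end at -x, flat gripping sides facing +-y.
- switch (a joint): Switch angle (rad), growing clockwise as seen facing the panel. 0 = Off, pointer straight down the slope at a white dash (the start). 1.26 = On, pointer to the left (+y) at a white dot; end stop 1.35. It resists, up to 0.16 N m at 0.31, until it clicks over at 0.63 and springs by itself to 1.26 and stays. Let go short of that it springs back to 0.
- paper_a: Crumpled ball of white paper, stiff, about 40 mm across every way, 10 to 21 g. Origin at the middle of its underside as it first lies on the deck; turns with the ball.
- paper_a_mid (a point): Centre of paper ball a, 20 mm above the deck as it lies there.
- paper_b: Crumpled ball of white paper, stiff, about 40 mm across every way, 10 to 21 g. Origin at the middle of its underside as it first lies on the deck; turns with the ball.
- paper_b_mid (a point): Centre of paper ball b, 20 mm above the deck as it lies there.
- bin: Open grey square waste bin, fixed, 140 x 140 mm outside and 110 mm high, walls and floor 5 mm. Stands to the left or the right of the extraction box. Origin at the centre of its underside; x and y along its walls, z up.
- tub: Bystander: white plastic water tub, empty, 120 mm across the rim and 90 mm high, loose, on the side where the bin is not. Origin at the centre of its underside.
- jar: Bystander: small glass jar with a black lid, 36 mm across, 45 mm high, loose on the left part of the flat top of the extraction box, behind the panel. Origin at the centre of its underside.
- paintbox: Bystander: white flat box, 90 x 140 x 25 mm, loose, right rear. Origin at the centre of its underside.
- mug: Bystander: white mug, 80 mm across, 90 mm high, handle at its +y, left rear. Origin at the centre of its underside.
- tape: Bystander: brown tape roll lying flat, 90 mm across, 20 mm high, on the left. Origin at the centre of its underside.
- eraser: Bystander: white eraser block, 45 x 22 x 13 mm, on the table on the right. Origin at the centre of its underside.

How it is judged:
By the outcome, as a careful person would: the job done as asked, in the order asked, and still so for the second after the job is handed in, with the robot touching nothing.
It also fails if it takes over 72 s, if anything falls off the work surface, if the arm or the gripper's body presses on something with over 40 N, if the wrist force passes 120 N, or if a joint passes its speed limit or range.

### The arm

A 6-joint arm with a two-finger parallel gripper is mounted at the origin on the work surface. World frame = base frame: x ahead of the robot, y to its left, z up, the work surface at z = 0. Lengths are in mm, angles in degrees, forces in N, time in s.
With the tool pointing down it reaches from about 300 to 850 mm from the base axis. Payload 4.2 kg.
Tool frame: the origin (TCP) lies midway between the tips of the shut fingers; the grasp point (between the pads) lies 19 mm behind it; z points along the fingers, y is the line along which they close (so a half turn about z gives the same grasp; the last joint's range is limited). The gripper opens to 91 mm and grips with 3 to 60 N. Pads are 32 mm wide; open, the fingers measure 118 mm over their backs; the gripper's body (76 mm by 178 mm) begins 60 mm behind the grasp point.
Start: joints at [72.651, 18.312, 89.639, -0, 72.044, -1.146], TCP at [160.453, 552.176, 213.976] pointing down, gripper open.
Joint ranges: [-177.97, 177.97], [-48.28, 115.42], [12.27, 149.76], [-77.06, 257.06], [2.81, 150.46], [-146.56, 146.56]. Speed limits (degrees/s): [147.25, 147.25, 180, 180, 180, 180].

### API

Orientations are given as [roll, pitch, yaw] about the fixed x, y, z axes, in that order (R = Rz(yaw) Ry(pitch) Rx(roll)).
In Python, from workcell import env gives the robot as it stands.
- The arm moves only by the tool send_rows, never from a script. Its argument "steps" is a list that holds one entry, the list of rows, each a list of 5 numbers: the shift along the tool's x, y, z scaled (see below), then the turn about the tool's z scaled (see below), then the opening, from 0 (shut) to 1 (fully open). In form: [[[dx, dy, dz, yaw, fingers], ...]]. A call has 1 to 5 rows; each row shifts and turns the commanded pose from where the row before left it, along the tool's axes as they then stand; what a row does not reach is not made up. The controller multiplies each number of a shift by 0.04 m and each number of a turn by 0.12 rad. A row lasts 1/12 s, in which the tool goes at most 41.7 mm and 7.16 degrees, less where a joint would pass 70% of its speed; a pose out of reach is approached as far as the arm can. A call with a number of a shift or a turn outside -1 to 1 is refused whole. A call with a gripper value outside its range is refused whole. The fingers move at their own pace and stop on an object; "squeeze" is the grip in N (left out, the last holds). Time passes only in rows, so rows that do not move let the fingers close. It gives the time, the measured TCP pose, the force, the opening and the grip force at its end, in the units of the state.
- env.state(): the state, without advancing time (a new reading comes with each control period).
- env.grab_frame(name): name is "side" or "top"; returns a dict with "pixels" (384x512x3 uint8, red, green, blue), "depth" (384x512 float32, mm along the optical axis (not along the pixel's ray), 0 where there is no reading), "intrinsics" (3x3 intrinsics, pixels), "cam_to_world" (4x4, takes a point from camera to world coordinates). Camera axes: x right, y down, z forward; pixel columns grow to the right and rows downward; lengths in mm; the calibration is good to about 2 mm. A picture is of the moment at which its call begins.
- env.job_done(): hands the job in; it is judged then, once.
The state is a dict: "time_s": time; "qpos": joint angles; "qvel": joint speeds; "effort": joint torques, N m; "ee_pos": TCP position; "ee_rot": TCP orientation; "force": force on the tool from outside, world axes, zero at the start; "torque": the same for the moment, N m; "gripper_width": finger opening in mm; "gripper_force": force on a finger pad.
Only numpy, scipy, OpenCV 4.12 (cv2) and the standard library are available. Lean on these libraries where they do the work, as an engineer would, in place of code of your own. Each camera call takes 0.05 s, during which the arm holds its last target. There are 200 camera calls.

## Working session

There is one attempt and no reset: what is moved stays moved. The work goes in short steps, Python scripts to look and compute and a tool call to move; the robot and the scene stay as the last step left them, time stands still between calls to the robot, and variables do not carry over. Pictures are saved under pics/ and viewed, at most 10 in all, crops included, and the job is handed in when it is done.

Besides the shell and the picture viewer there is one more tool, called after "Request:" by a JSON object that holds its "fn" and its "kwargs", one argument or row to a line. send_rows: Moves the arm, as the interface text tells. Shifts and turns lie within -1 to 1; 1 stands for 0.04 m of shift or 0.12 rad of turn. Its arguments: {"type":"object","properties":{"steps":{"type":"array"},"squeeze":{"type":"number"}},"required":["steps"]}

```bash
mkdir -p pics
cat > h.py <<'E'
from workcell import env
import numpy as np, cv2
def grab(n):
    f=env.grab_frame(n); np.savez('%s.npz'%n,**f); return f
def pts(f):
    K=np.array(f['intrinsics']);T=np.array(f['cam_to_world']);d=f['depth']
    v,u=np.mgrid[:384,:512]
    p=np.stack([(u-K[0,2])*d/K[0,0],(v-K[1,2])*d/K[1,1],d],-1)
    w=p@T[:3,:3].T+T[:3,3]; w[d==0]=np.nan; return w
E
python3 - <<'E'
from h import *
for n in('top','side'):
    f=grab(n); cv2.imwrite(f'pics/{n}0.png',cv2.resize(f['pixels'][...,::-1],(800,600)))
    print(n,np.round(f['cam_to_world'],2).tolist(),np.round(f['intrinsics'],1).tolist())
print(env.state())
E
```

```text
top [[0.02, -1.0, 0.09, 472.76], [-1.0, -0.02, 0.0, 3.1], [-0.0, -0.09, -1.0, 1197.24], [0.0, 0.0, 0.0, 1.0]] [[359.3, 0.0, 255.0], [0.0, 359.3, 192.5], [0.0, 0.0, 1.0]]
side [[-1.0, -0.03, 0.05, 523.75], [-0.05, 0.64, -0.77, 921.58], [-0.01, -0.77, -0.64, 896.38], [0.0, 0.0, 0.0, 1.0]] [[411.8, 0.0, 249.8], [0.0, 411.8, 193.4], [0.0, 0.0, 1.0]]
{'time_s': 0.1, 'qpos': array([ 7.26492538e+01,  1.83463393e+01,  8.96983262e+01, -3.05471063e-04,
        7.20438332e+01, -1.14634144e+00]), 'qvel': array([-0.02273204,  0.05379282, -0.12436873,  0.03560519, -0.10334893,
       -0.06703913]), 'effort': array([ 5.67098614e-04, -4.13329554e+01, -2.32509452e+01,  7.27953343e-02,
        4.20462212e-02, -5.41323777e-05]), 'ee_pos': array([160.33483787, 551.73099723, 213.22816697]), 'ee_rot': array([-1.79911513e+02, -1.48012657e-03,  1.63795689e+02]), 'force': array([-0.32038379,  0.62370983, -0.57513925]), 'torque': array([ 0.01708208,  0.00301276, -0.05100784]), 'gripper_force': 0.0, 'gripper_width': 91.35626835818587}
```

View pics/top0.png

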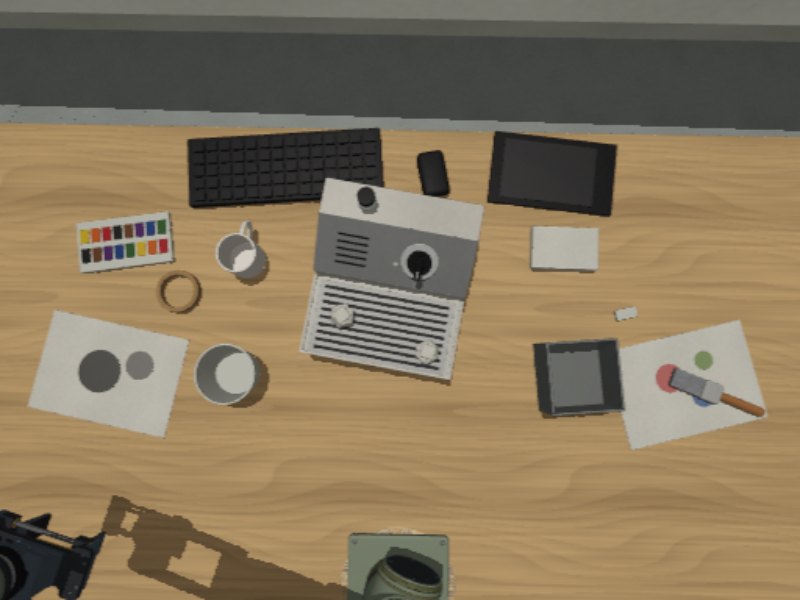

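View pics/side0.png

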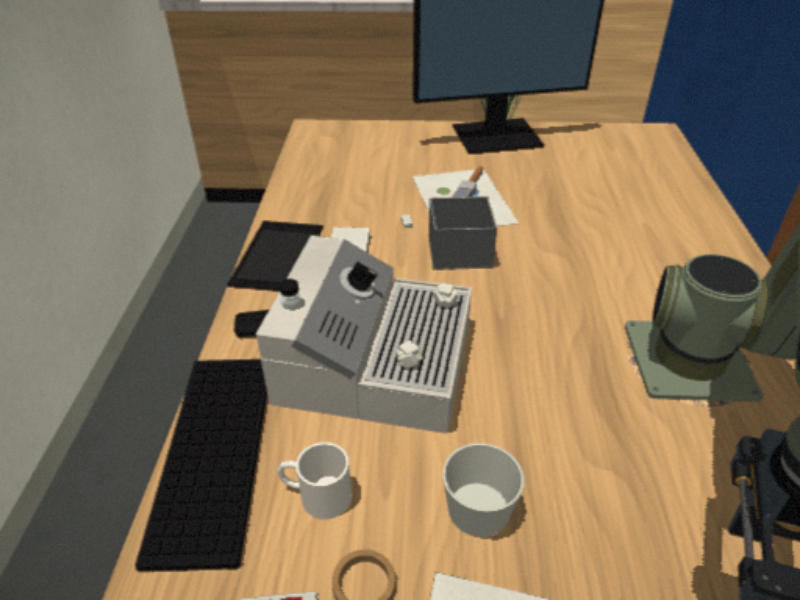

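The top view (800x600) shows the balls at (342,316) and (427,351), the knob at (419,262) with its pointer toward (418,285), the bin at (580,377) on the right, and the tub at (227,375) on the left. The jar is at (367,197). In the side view the balls are at (408,352) and (446,295), and the knob is at (362,277).

```bash
cat > m.py <<'E'
from h import *
def blob(w,seed,zmin,zmax,r=45):
    c=np.array(seed,float)
    for _ in range(4):
        m=(np.hypot(w[...,0]-c[0],w[...,1]-c[1])<r)&(w[...,2]>zmin)&(w[...,2]<zmax)
        p=w[m]; c=(p[:,:2].min(0)+p[:,:2].max(0))/2
    return c,p
if __name__=='__main__':
    W={}
    for n,s in(('top',dict(a=(342,316),b=(427,351),knob=(419,262),bin=(580,377),deck=(380,335),ptr=(418,283))),('side',dict(a=(408,352),b=(446,295),knob=(362,272),deck=(430,320)))):
        w=pts(np.load(n+'.npz')); W[n]=w
        for k,(u,v) in s.items():print(n,k,np.round(w[int(v*.64),int(u*.64)],1))
    for n in W:
        w=W[n]; u={'top':[(219,202),(273,225)],'side':[(261,225),(285,189)]}[n]
        for x,y in u:
            c,p=blob(w,w[y,x,:2],100,140,32)
            print(n,'ball',np.round(c),np.round(np.median(p,0)),np.round(p.min(0)),np.round(p.max(0)),len(p))
    # box orientation: points of deck/top via heights
    for n in W:
        w=W[n].reshape(-1,3)
        near=(abs(w[:,0]-570)<220)&(abs(w[:,1]-0)<220)
        for lo,hi in((84,100),(173,183)):
            p=w[near&(w[:,2]>lo)&(w[:,2]<hi)][:,:2]
            if len(p)<50: continue
            r=cv2.minAreaRect(p.astype(np.float32)); print(n,lo,len(p),r, cv2.boxPoints(r).round().tolist())
        p=w[(abs(w[:,0]-470)<120)&(abs(w[:,1]+260)<130)&(w[:,2]>103)&(w[:,2]<118)][:,:2]
        if len(p)>20:
            r=cv2.minAreaRect(p.astype(np.float32)); print(n,'bin',len(p),r)
E
python3 m.py
```

```text
top a [540.5 117.9 130.1]
top b [478.3 -46.7 128. ]
top knob [638.  -27.3 193.8]
top bin [ 429.3 -375.5    4.4]
top deck [507.4  44.1  93.5]
top ptr [606.5 -27.  127. ]
side a [543.7 132.7 130.6]
side b [477.5 -34.2 124.3]
side knob [635.2 -20.4 182.3]
side deck [506.1  -0.8  89.3]
top ball [543. 117.] [541. 115. 125.] [520.  96. 102.] [566. 138. 135.] 175
top ball [477. -49.] [476. -49. 125.] [455. -72. 106.] [500. -26. 134.] 174
side ball [544. 119.] [544. 128. 121.] [522.  96. 101.] [566. 141. 132.] 214
side ball [478. -44.] [478. -38. 120.] [455. -64. 100.] [501. -24. 132.] 173
top 84 4735 ((526.554443359375, 40.387046813964844), (300.3846435546875, 160.75137329101562), 80.68933868408203) [[423.0, -95.0], [582.0, -121.0], [630.0, 176.0], [472.0, 202.0]]
top 173 2575 ((694.0914306640625, 12.523300170898438), (300.08624267578125, 160.5679931640625), 80.63816833496094) [[590.0, -122.0], [749.0, -149.0], [798.0, 148.0], [639.0, 174.0]]
top bin 215 ((432.9300537109375, -338.5384521484375), (140.01953125, 110.97578430175781), 4.858924865722656)
side 84 4000 ((607.1406860351562, 27.060028076171875), (307.8510437011719, 321.4934997558594), 80.71858978271484) [[424.0, -99.0], [741.0, -151.0], [791.0, 153.0], [473.0, 205.0]]
side 173 1607 ((695.5825805664062, 13.815185546875), (302.1343688964844, 159.60379028320312), 80.81768035888672) [[593.0, -123.0], [750.0, -148.0], [798.0, 150.0], [641.0, 176.0]]
side bin 140 ((435.38214111328125, -331.75103759765625), (140.33839416503906, 113.69477844238281), 3.899913787841797)
```

```bash
cat > d.py <<'E'
import sys; from h import *
# usage d.py x y z [yaw] : scaled tool-axis shifts from commanded/measured pose
def d(p,q,yaw):
    c,s=np.cos(np.radians(yaw)),np.sin(np.radians(yaw)); e=np.array(q)-p
    return np.round([(c*e[0]+s*e[1])/40,(s*e[0]-c*e[1])/40,-e[2]/40],2)
if __name__=='__main__':
    w=pts(np.load('top.npz')).reshape(-1,3); v=pts(np.load('side.npz')).reshape(-1,3)
    for a in(w,v):
        p=a[(abs(a[:,0]-435)<120)&(abs(a[:,1]+350)<120)&(a[:,2]>100)&(a[:,2]<120)][:,:2]
        print('bin',cv2.minAreaRect(p.astype(np.float32)))
        p=a[(abs(a[:,0]-635)<40)&(abs(a[:,1]+28)<35)&(a[:,2]>179)&(a[:,2]<200)]
        print('knob',len(p),p.min(0),p.max(0),p.mean(0))
        p=a[(abs(a[:,0]-740)<70)&(abs(a[:,1]-70)<90)&(a[:,2]>200)&(a[:,2]<240)]
        print('jar',len(p),p.mean(0) if len(p) else 0)
    s=env.state()['ee_pos']; P=[s,(543,118,200),(543,118,98),(543,118,200),(434,-353,190),(477.5,-47,190),(477.5,-47,98)]
    for a,b in zip(P,P[1:]):print(np.round(b),d(a,b,163.8))
E
python3 d.py
```

```text
bin ((434.2988586425781, -353.37689208984375), (140.24876403808594, 141.3131103515625), 4.847428321838379)
knob 74 [611.01780971 -35.87560096 179.71180215] [654.75847662 -19.36521119 199.85263623] [632.17834874 -27.91864963 188.72605221]
jar 122 [747.69536248  68.28073125 221.69962601]
bin ((436.68389892578125, -350.94915771484375), (140.0238037109375, 151.0499267578125), 5.15905237197876)
knob 73 [615.04425195 -35.40026434 179.0537423 ] [656.25009469 -17.87479133 195.41652411] [636.0170247  -24.48569987 186.52012324]
jar 143 [749.69075036  75.70957774 216.4094983 ]
[543 118 200] [-12.21  -7.74   0.33]
[543 118  98] [0.   0.   2.55]
[543 118 200] [ 0.    0.   -2.55]
[ 434 -353  190] [ -0.67 -12.07   0.25]
[478. -47. 190.] [ 1.09  7.65 -0.  ]
[478. -47.  98.] [0.  0.  2.3]
```

Request:
{"fn": "send_rows", "kwargs": {
  "steps": [
    [[-0.8,-0.5,0,0,0.8],[-0.8,-0.5,0,0,0.8],[-0.8,-0.5,0,0,0.8],[-0.8,-0.5,0,0,0.8],[-0.8,-0.5,0,0,0.8]]
  ],
  "squeeze": 10
}}

```text
time_s: 0.52
ee_pos: [286.8, 409.9, 213.6]
ee_rot: [-180.0, -0.0, 163.8]
force: [1.1, 0.7, 0.6]
gripper_width: 72.8
gripper_force: 0.0
```

Request:
{"fn": "send_rows", "kwargs": {
  "steps": [
    [[-0.8,-0.5,0,0,0.8],[-0.8,-0.5,0,0,0.8],[-0.8,-0.5,0,0,0.8],[-0.8,-0.5,0,0,0.8],[-0.8,-0.5,0,0,0.8]]
  ]
}}

```text
time_s: 0.93
ee_pos: [412.6, 269.1, 213.8]
ee_rot: [-180.0, -0.0, 163.8]
force: [1.3, -0.3, -0.4]
gripper_width: 72.9
gripper_force: 0.0
```

Request:
{"fn": "send_rows", "kwargs": {
  "steps": [
    [[-0.8,-0.5,0,0,0.8],[-0.8,-0.5,0,0,0.8],[-0.8,-0.5,0,0,0.8],[-0.8,-0.5,0,0,0.8],[-0.8,-0.5,0,0,0.8]]
  ]
}}

```text
time_s: 1.35
ee_pos: [538.4, 128.4, 213.6]
ee_rot: [-180.0, -0.0, 163.8]
force: [-0.3, 0.6, 0.5]
gripper_width: 73.0
gripper_force: 0.0
```

```bash
python3 -c "
from d import *
s=env.state();print(s['ee_pos'],s['ee_rot'],s['gripper_width'],s['time_s']);print(d(s['ee_pos'],(543,118,98),s['ee_rot'][2]))"
```

```text
[538.39720364 128.43972236 213.58274932] [-1.79993791e+02 -4.19995602e-02  1.63779834e+02] 72.97282858842063 1.35
[-0.18 -0.22  2.89]
```

Request:
{"fn": "send_rows", "kwargs": {
  "steps": [
    [[-0.18,-0.22,0.4,0,0.8],[0,0,0.8,0,0.8],[0,0,0.8,0,0.8],[0,0,0.6,0,0.8],[0,0,0.29,0,0.8]]
  ]
}}

```text
time_s: 1.77
ee_pos: [539.7, 118.9, 94.5]
ee_rot: [-179.8, -0.4, 163.8]
force: [-0.5, 0.4, 0.7]
gripper_width: 72.9
gripper_force: 0.0
```

Request:
{"fn": "send_rows", "kwargs": {
  "steps": [
    [[0,0,0,0,0.3],[0,0,0,0,0.3],[0,0,0,0,0.3],[0,0,0,0,0.3],[0,0,0,0,0.3]]
  ]
}}

```text
time_s: 2.18
ee_pos: [543.0, 120.0, 99.7]
ee_rot: [179.9, 0.1, 163.8]
force: [0.7, -0.0, 1.1]
gripper_width: 48.4
gripper_force: 10.0
```

Request:
{"fn": "send_rows", "kwargs": {
  "steps": [
    [[0,0,0,0,0.1],[0,0,0,0,0.1],[0,0,0,0,0.1],[0,0,-0.3,0,0.1],[0,0,-0.6,0,0.1]]
  ]
}}

```text
time_s: 2.6
ee_pos: [539.7, 119.2, 132.0]
ee_rot: [-179.8, -0.4, 163.8]
force: [0.1, 0.3, -0.6]
gripper_width: 47.7
gripper_force: 10.0
```

Request:
{"fn": "send_rows", "kwargs": {
  "steps": [
    [[0,0,-0.6,0,0.1],[0,0,-0.8,0,0.1],[0,0,-0.3,0,0.1],[-0.03,-0.5,0,0,0.1],[-0.05,-0.8,0,0,0.1]]
  ]
}}

```text
time_s: 3.02
ee_pos: [531.5, 70.3, 203.3]
ee_rot: [179.9, 0.1, 164.0]
force: [0.4, -0.1, 0.1]
gripper_width: 48.2
gripper_force: 10.0
```

Request:
{"fn": "send_rows", "kwargs": {
  "steps": [
    [[-0.05,-0.9,0,0,0.1],[-0.05,-0.9,0,0,0.1],[-0.05,-0.9,0,0,0.1],[-0.05,-0.9,0,0,0.1],[-0.05,-0.9,0,0,0.1]]
  ]
}}

```text
time_s: 3.43
ee_pos: [489.0, -108.2, 202.2]
ee_rot: [-180.0, -0.0, 163.8]
force: [0.3, -0.6, 0.2]
gripper_width: 48.1
gripper_force: 10.0
```

Request:
{"fn": "send_rows", "kwargs": {
  "steps": [
    [[-0.05,-0.9,0,0,0.1],[-0.05,-0.9,0,0,0.1],[-0.05,-0.9,0,0,0.1],[-0.05,-0.9,0,0,0.1],[-0.05,-0.9,0,0,0.1]]
  ]
}}

```text
time_s: 3.85
ee_pos: [448.4, -283.8, 202.1]
ee_rot: [180.0, -0.0, 163.8]
force: [0.8, -0.4, 0.6]
gripper_width: 48.2
gripper_force: 10.0
```

```bash
python3 -c "
from d import *
s=env.state();print(s['ee_pos'],s['ee_rot'],s['gripper_width'],s['time_s']);print(d(s['ee_pos'],(434,-353,145),s['ee_rot'][2]))"
```

```text
[ 448.36132479 -283.81036908  202.09478874] [ 1.79976564e+02 -4.49908746e-02  1.63792527e+02] 48.177118345776705 3.85
[-0.14 -1.76  1.43]
```

Request:
{"fn": "send_rows", "kwargs": {
  "steps": [
    [[-0.06,-0.8,0,0,0.1],[-0.05,-0.6,0,0,0.1],[-0.03,-0.36,0.3,0,0.1],[0,0,0.8,0,0.1],[0,0,0.8,0,0.1]]
  ]
}}

```text
time_s: 4.27
ee_pos: [435.3, -352.5, 125.5]
ee_rot: [-180.0, 0.1, 163.7]
force: [-0.6, -0.0, -0.7]
gripper_width: 47.6
gripper_force: 10.0
```

Request:
{"fn": "send_rows", "kwargs": {
  "steps": [
    [[0,0,0.8,0,0.1],[0,0,0.4,0,0.1],[0,0,0,0,0.1],[0,0,0,0,0.7],[0,0,0,0,0.7]]
  ]
}}

```text
time_s: 4.68
ee_pos: [435.9, -351.7, 79.2]
ee_rot: [-180.0, 0.1, 163.8]
force: [1.0, -0.3, -0.4]
gripper_width: 58.8
gripper_force: 0.0
```

Request:
{"fn": "send_rows", "kwargs": {
  "steps": [
    [[0,0,0,0,0.7],[0,0,0,0,0.7],[0,0,-0.8,0,0.7],[0,0,-0.9,0,0.7],[0,0,-0.9,0,0.7]]
  ]
}}

```text
time_s: 5.1
ee_pos: [435.0, -351.3, 184.1]
ee_rot: [180.0, 0.0, 163.8]
force: [1.4, -0.7, -0.1]
gripper_width: 63.8
gripper_force: 0.0
```

```bash
python3 -c "
from d import *
from m import blob
s=env.state();print(s['ee_pos'],s['ee_rot'],s['gripper_width'],s['time_s']);print(d(s['ee_pos'],(477.5,-47,98),s['ee_rot'][2]))
for n in ('top','side'):
  f=grab(n);w=pts(f)
  try:
    c,p=blob(w,(477.5,-47),100,140,32);print(c,len(p))
  except Exception as e:print(e)
  if n=='top':cv2.imwrite('pics/t1.png',f['pixels'][...,::-1])
"
```

```text
[ 434.9958416  -351.3427938   184.14436165] [1.79993352e+02 3.52158197e-03 1.63799214e+02] 63.80950598409804 5.1
[1.1  7.6  2.15]
[477.11856212 -49.2127309 ] 175
[478.18130744 -42.47726956] 173
```

View pics/t1.png

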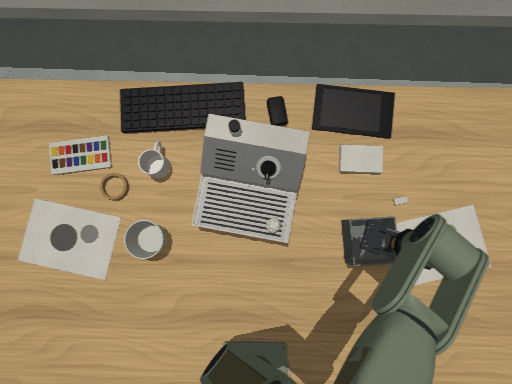

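Ball a is off the deck and ball b is still at (273,225). The arm hides the bin around (370,243), so I'll check it later. Now ball b.

Request:
{"fn": "send_rows", "kwargs": {
  "steps": [
    [[0.1,0.5,-0.2,0,0.8],[0.12,0.8,0,0,0.8],[0.14,0.95,0,0,0.8],[0.14,0.95,0,0,0.8],[0.14,0.95,0,0,0.8]]
  ]
}}

```text
time_s: 5.62
ee_pos: [456.8, -183.6, 190.8]
ee_rot: [180.0, 0.1, 163.7]
force: [-0.4, -0.5, 0.8]
gripper_width: 73.3
gripper_force: 0.0
```

Request:
{"fn": "send_rows", "kwargs": {
  "steps": [
    [[0.14,0.95,0,0,0.8],[0.14,0.95,0,0,0.8],[0.1,0.8,0,0,0.8],[0.08,0.75,0,0,0.8],[0,0,0,0,0.8]]
  ]
}}

```text
time_s: 6.03
ee_pos: [478.3, -43.0, 190.8]
ee_rot: [179.8, 0.1, 164.1]
force: [0.3, -1.6, 0.3]
gripper_width: 72.8
gripper_force: 0.0
```

```bash
python3 -c "
from d import *
s=env.state();print(s['ee_pos'],s['ee_rot'],s['gripper_width'],s['time_s']);print(d(s['ee_pos'],(477.5,-47,98),s['ee_rot'][2]))
w=pts(grab('top'));p=w[(abs(w[...,0]-435)<60)&(abs(w[...,1]+352)<60)&(w[...,2]>15)&(w[...,2]<60)];print(len(p),np.median(p,0))"
```

```text
[478.28417315 -42.99639717 190.84367643] [1.79847649e+02 6.48584211e-02 1.64064505e+02] 72.82304772979096 6.0333
[-0.01 -0.1   2.32]
164 [ 434.82017365 -353.51384243   38.63839486]
```

Ball a is in the bin.

Request:
{"fn": "send_rows", "kwargs": {
  "steps": [
    [[0,-0.1,0.4,0,0.8],[0,0,0.7,0,0.8],[0,0,0.7,0,0.8],[0,0,0.4,0,0.8],[0,0,0.1,0,0.8]]
  ]
}}

```text
time_s: 6.5
ee_pos: [474.4, -52.1, 95.9]
ee_rot: [-179.9, -0.3, 163.7]
force: [-0.3, 0.1, 0.1]
gripper_width: 73.0
gripper_force: 0.0
```

Request:
{"fn": "send_rows", "kwargs": {
  "steps": [
    [[0,0,0,0,0.3],[0,0,0,0,0.3],[0,0,0,0,0.3],[0,0,0,0,0.3],[0,0,0,0,0.3]]
  ]
}}

```text
time_s: 6.92
ee_pos: [477.7, -51.6, 99.6]
ee_rot: [180.0, 0.2, 163.8]
force: [0.4, -0.0, 2.3]
gripper_width: 50.4
gripper_force: 10.0
```

Request:
{"fn": "send_rows", "kwargs": {
  "steps": [
    [[0,0,0,0,0.1],[0,0,0,0,0.1],[0,0,-0.3,0,0.1],[0,0,-0.6,0,0.1],[0,0,-0.8,0,0.1]]
  ]
}}

```text
time_s: 7.33
ee_pos: [474.4, -50.7, 165.0]
ee_rot: [-180.0, -0.4, 163.8]
force: [0.6, -0.4, 0.3]
gripper_width: 50.6
gripper_force: 10.0
```

Request:
{"fn": "send_rows", "kwargs": {
  "steps": [
    [[0,0,-0.6,0,0.1],[0,0,-0.3,0,0.1],[-0.1,-0.5,0,0,0.1],[-0.12,-0.8,0,0,0.1],[-0.14,-0.95,0,0,0.1]]
  ]
}}

```text
time_s: 7.75
ee_pos: [465.2, -141.2, 202.5]
ee_rot: [179.9, 0.0, 164.0]
force: [0.5, 0.7, -0.9]
gripper_width: 50.3
gripper_force: 10.0
```

Request:
{"fn": "send_rows", "kwargs": {
  "steps": [
    [[-0.14,-0.95,0,0,0.1],[-0.14,-0.95,0,0,0.1],[-0.14,-0.95,0,0,0.1],[-0.14,-0.95,0,0,0.1],[-0.1,-0.8,0,0,0.1]]
  ]
}}

```text
time_s: 8.17
ee_pos: [438.5, -327.8, 202.0]
ee_rot: [180.0, -0.0, 163.8]
force: [0.3, 0.1, -0.1]
gripper_width: 50.5
gripper_force: 10.0
```

Request:
{"fn": "send_rows", "kwargs": {
  "steps": [
    [[-0.05,-0.6,0.3,0,0.1],[0,0,0.7,0,0.1],[0,0,0.7,0,0.1],[0,0,0.5,0,0.1],[0,0,0,0,0.1]]
  ]
}}

```text
time_s: 8.58
ee_pos: [431.7, -347.0, 109.7]
ee_rot: [179.7, -0.5, 163.8]
force: [-0.4, 0.9, -0.2]
gripper_width: 50.8
gripper_force: 10.0
```

Request:
{"fn": "send_rows", "kwargs": {
  "steps": [
    [[0,0,0,0,0.75],[0,0,0,0,0.75],[0,0,0,0,0.75],[0,0,-0.6,0,0.75],[0,0,-0.8,0,0.75]]
  ]
}}

```text
time_s: 9.0
ee_pos: [433.7, -348.3, 170.0]
ee_rot: [179.9, -0.2, 163.8]
force: [0.7, -0.7, 0.5]
gripper_width: 68.7
gripper_force: 0.0
```

Request:
{"fn": "send_rows", "kwargs": {
  "steps": [
    [[0,0,-0.8,0,0.5],[0,0,-0.8,0,0],[0.1,0.6,0,-1,0],[0.14,0.8,0,0,0],[0.14,0.8,0,0,0]]
  ]
}}

```text
time_s: 9.42
ee_pos: [437.4, -259.9, 236.6]
ee_rot: [-179.9, 0.3, 170.6]
force: [0.0, 1.0, -0.3]
gripper_width: 37.9
gripper_force: 0.0
```

```bash
python3 -c "
from d import *
s=env.state();print(s['ee_pos'],s['ee_rot'],s['gripper_width'],s['time_s']);print(d(s['ee_pos'],(591.7,-56.4,158),s['ee_rot'][2]))
w=pts(grab('side'))
f=np.load('side.npz');cv2.imwrite('pics/s2.png',cv2.resize(f['pixels'][50:240,150:400,::-1],None,fx=3,fy=3))
w=pts(grab('top'));p=w[(abs(w[...,0]-435)<60)&(abs(w[...,1]+352)<60)&(w[...,2]>15)&(w[...,2]<100)];print(len(p),p.min(0),p.max(0))"
```

```text
[ 437.41935765 -259.86473135  236.59062077] [-179.91617982    0.25280992  170.60226804] 37.894191788312824 9.4167
[-2.97  5.65  1.96]
2 [ 471.15890771 -329.25123833   40.72950321] [ 471.21280351 -324.92192187   44.70944918]
```

View pics/s2.png

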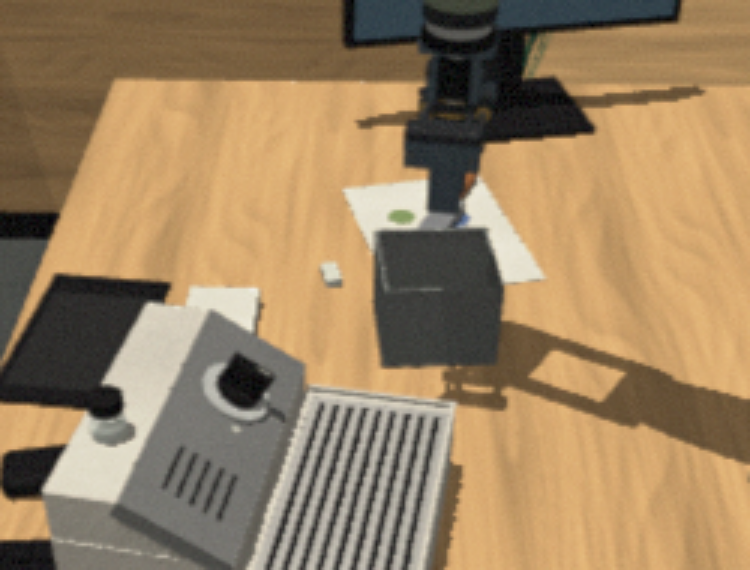

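The deck is clear and no ball lies on the table. The knob is at (245,378) in the crop and still Off. I'll move above the knob, then check the bin before pushing.

Request:
{"fn": "send_rows", "kwargs": {
  "steps": [
    [[-0.4,0.8,0,0,0],[-0.4,0.8,0,0,0],[-0.4,0.8,0,0,0],[-0.4,0.8,0,0,0],[-0.4,0.8,0,0,0]]
  ]
}}

```text
time_s: 9.93
ee_pos: [543.1, -114.5, 235.9]
ee_rot: [-180.0, 0.2, 170.7]
force: [2.3, -0.8, 0.2]
gripper_width: 0.6
gripper_force: 0.0
```

Request:
{"fn": "send_rows", "kwargs": {
  "steps": [
    [[-0.4,0.8,0,0,0],[-0.4,0.4,0,0,0],[0,0,0,0,0],[0,0,0,0,0],[0,0,0,0,0]]
  ]
}}

```text
time_s: 10.35
ee_pos: [580.9, -73.8, 234.9]
ee_rot: [-180.0, 0.0, 170.7]
force: [0.0, -0.9, -0.4]
gripper_width: 0.8
gripper_force: 0.0
```

```bash
python3 -c "
from d import *
s=env.state();print(s['ee_pos'],s['ee_rot'],s['gripper_width'],s['time_s']);print(d(s['ee_pos'],(591.7,-56.4,158),s['ee_rot'][2]))
f=grab('top');cv2.imwrite('pics/t2.png',cv2.resize(f['pixels'][100:300,180:430,::-1],None,fx=3,fy=3))
g=grab('side');cv2.imwrite('pics/s3.png',cv2.resize(g['pixels'][50:240,150:400,::-1],None,fx=3,fy=3))"
```

```text
[580.89008189 -73.80888692 234.90234647] [-1.79969222e+02  3.92688475e-02  1.70666069e+02] 0.7814378840147962 10.35
[-0.2   0.47  1.92]
```

View pics/t2.png

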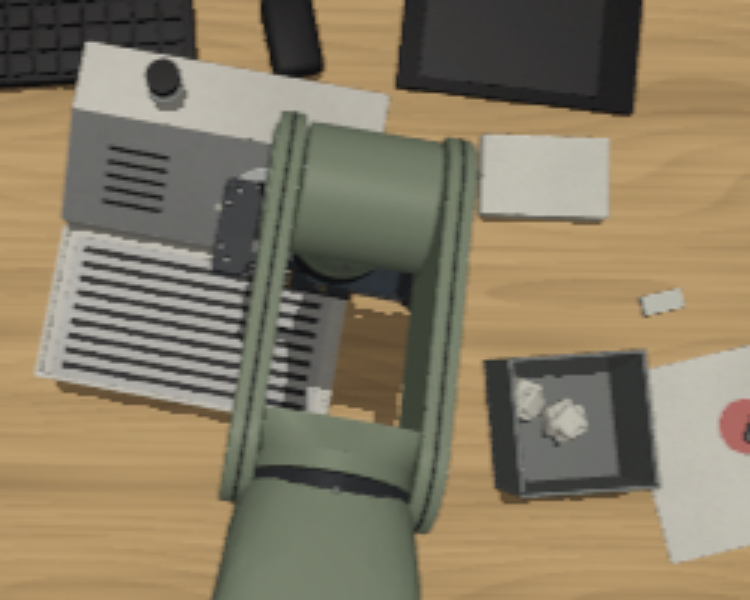

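Both balls are in the bin, at (528,400) and (566,420), and the deck is clear. Now I'll turn the knob by pushing its pointer end to the left.

Request:
{"fn": "send_rows", "kwargs": {
  "steps": [
    [[-0.2,0.45,0,0,0],[0,0,0.7,0,0],[0,0,0.7,0,0],[0,0,0.5,0,0],[0,0,0,0,0]]
  ]
}}

```text
time_s: 10.87
ee_pos: [588.4, -57.3, 154.4]
ee_rot: [-180.0, -0.5, 170.6]
force: [-0.1, 0.1, -0.0]
gripper_width: 0.5
gripper_force: 0.0
```

Request:
{"fn": "send_rows", "kwargs": {
  "steps": [
    [[0,0.05,0,0,0],[0,0.1,0,0,0],[0,0.1,0,0,0],[0,0,0,0,0]]
  ]
}}

```text
time_s: 11.2
ee_pos: [594.5, -46.2, 160.1]
ee_rot: [180.0, 0.2, 170.7]
force: [0.3, -0.2, 0.1]
gripper_width: 0.5
gripper_force: 0.0
```

```bash
python3 -c "
from d import *
s=env.state();print(s['ee_pos'],s['ee_rot'],s['force'],s['torque']);print(d(s['ee_pos'],(591.7,-56.4,158),s['ee_rot'][2]))
g=grab('side');cv2.imwrite('pics/s4.png',cv2.resize(g['pixels'][110:230,150:310,::-1],None,fx=4,fy=4))"
```

```text
[594.46020266 -46.18590168 160.14703254] [179.95803972   0.19345206 170.69105635] [ 0.28503643 -0.17656898  0.09923102] [ 0.00030145  0.01051407 -0.01034546]
[ 0.03 -0.26  0.05]
```

View pics/s4.png

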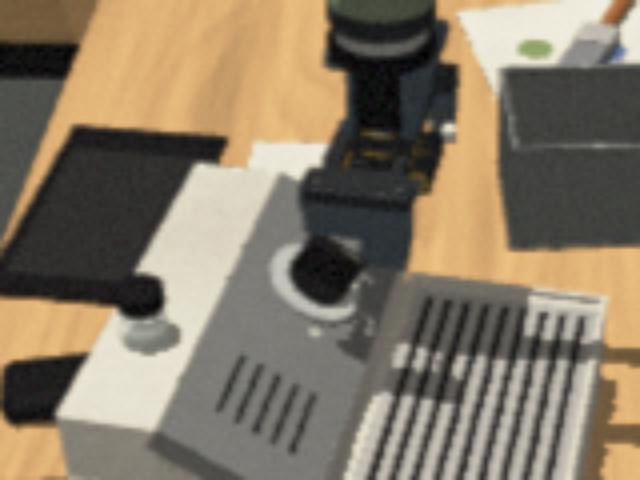

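The shut fingers at (375,215) stand just right of the knob at (325,270), not touching it yet. I'll keep pushing left.

Request:
{"fn": "send_rows", "kwargs": {
  "steps": [
    [[0,0.1,0,0,0],[0,0.1,0,0,0],[0,0.05,0,0,0],[0,0,0,0,0]]
  ]
}}

```text
time_s: 11.58
ee_pos: [594.8, -37.2, 158.5]
ee_rot: [-179.9, -0.0, 170.7]
force: [-1.9, -2.9, 1.7]
gripper_width: 0.5
gripper_force: 1.6
```

Request:
{"fn": "send_rows", "kwargs": {
  "steps": [
    [[0,0.1,0,0,0],[0,0.05,0,0,0],[0,0,0,0,0]]
  ]
}}

```text
time_s: 11.83
ee_pos: [594.8, -33.3, 158.2]
ee_rot: [-179.7, -0.1, 170.7]
force: [-3.1, -8.3, 2.1]
gripper_width: 0.7
gripper_force: 4.6
```

Request:
{"fn": "send_rows", "kwargs": {
  "steps": [
    [[0,0.1,0,0,0],[0,0.05,0,0,0],[0,0,0,0,0]]
  ]
}}

```text
time_s: 12.08
ee_pos: [596.3, -25.9, 158.2]
ee_rot: [-179.9, -0.1, 170.6]
force: [-0.8, 0.1, 0.1]
gripper_width: 0.6
gripper_force: 0.1
```

```bash
python3 -c "
from d import *
s=env.state();print(s['ee_pos'],s['ee_rot'],s['force'],s['torque'])
g=grab('side');cv2.imwrite('pics/s5.png',cv2.resize(g['pixels'][110:230,150:310,::-1],None,fx=4,fy=4))"
```

```text
[596.34781624 -25.88562129 158.1918298 ] [-1.79935047e+02 -7.03845576e-02  1.70635935e+02] [-0.8099099   0.10896804  0.12494171] [ 0.02476728  0.07741996 -0.00444614]
```

View pics/s5.png

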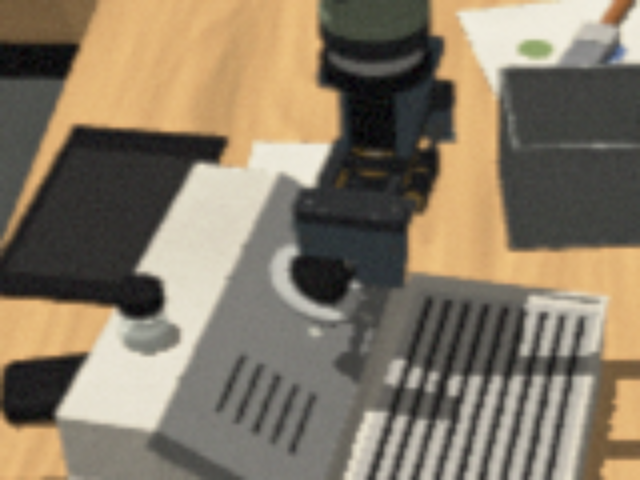

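The force peaked and then fell to zero, so the knob probably clicked over. I'll back off and check.

Request:
{"fn": "send_rows", "kwargs": {
  "steps": [
    [[0.3,-0.3,0,0,0],[0.3,-0.2,-0.5,0,0],[0,0,-0.8,0,0],[0,-0.3,-0.8,0,0],[0.5,-0.8,0,0,0]]
  ]
}}

```text
time_s: 12.55
ee_pos: [549.8, -79.4, 248.7]
ee_rot: [179.8, 0.9, 170.9]
force: [0.9, -0.6, 1.4]
gripper_width: 0.4
gripper_force: 0.0
```

Request:
{"fn": "send_rows", "kwargs": {
  "steps": [
    [[0.6,-0.7,0,0,0],[0.6,-0.7,0,0,0],[0.6,-0.7,0,0,0],[0.5,-0.5,0,0,0],[0,0,0,0,0]]
  ]
}}

```text
time_s: 12.97
ee_pos: [432.1, -170.2, 242.6]
ee_rot: [-180.0, -0.1, 170.5]
force: [-0.3, -0.3, -0.4]
gripper_width: 0.5
gripper_force: 0.0
```

```bash
python3 -c "
from d import *
s=env.state();print(s['ee_pos'],s['force'],s['time_s'])
f=grab('top');g=grab('side')
a=cv2.resize(f['pixels'][110:290,190:400,::-1],(560,480));b=cv2.resize(g['pixels'][120:200,190:290,::-1],(240,192))
c=np.zeros((480,800,3),np.uint8);c[:,:560]=a;c[:192,560:]=b
cv2.imwrite('pics/e.png',c)"
```

```text
[ 432.148895   -170.24416922  242.59759122] [-0.26893099 -0.26645406 -0.42649645] 12.9667
```

View pics/e.png

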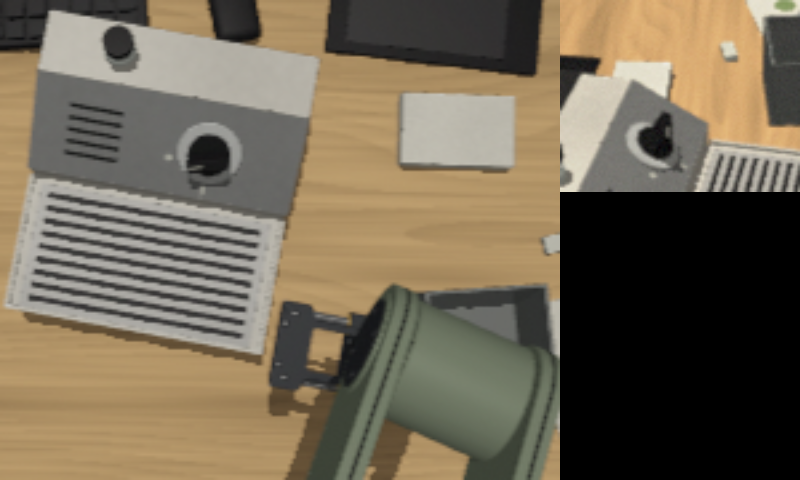

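The white pointer line at (195,167) now points left toward the dot at (168,157), and the dash at (202,190) is uncovered. The knob is On, the deck is clear and the arm touches nothing.

```bash
python3 -c "
from h import *
print(env.job_done())"
```

```text
the job is handed in; nothing more can be done
None
```

Both paper balls are in the bin, the deck is clear, the knob was turned after that and stayed at On, and the job is handed in at about 13 s on the robot's clock.

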